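# Hold the sample chest's lock open with its key

## Robot

A 6-joint arm with a two-finger parallel gripper is mounted at the origin on the work surface. World frame = base frame: x ahead of the robot, y to its left, z up, the work surface at z = 0. Lengths are in mm, angles in degrees, forces in N, time in s.
With the tool pointing down it reaches from about 300 to 850 mm from the base axis. Payload 4.2 kg.
Tool frame: the origin (TCP) lies midway between the tips of the shut fingers; the grasp point (between the pads) lies env.hold_point_z behind it (env.hold_point_z is the distance from the TCP to the grasp point, in mm); z points along the fingers, y is the line along which they close (so a half turn about z gives the same grasp; the last joint's range is limited). The gripper opens to 91 mm and grips with 3 to 60 N. Pads are 32 mm wide; open, the fingers measure 118 mm over their backs; the gripper's body (76 mm by 178 mm) begins 60 mm behind the grasp point.
Start: joints at [71.391, 18.312, 89.639, -0, 72.044, -1.146], TCP at [172.561, 548.512, 213.976] pointing down, gripper open.
Joint ranges: [-177.97, 177.97], [-48.28, 115.42], [12.27, 149.76], [-77.06, 257.06], [2.81, 150.46], [-146.56, 146.56]. Speed limits (degrees/s): [147.25, 147.25, 180, 180, 180, 180].

## Interface

Orientations are given as [roll, pitch, yaw] about the fixed x, y, z axes, in that order (R = Rz(yaw) Ry(pitch) Rx(roll)).
In Python, from workcell import env, viewer, spotter gives the robot as it stands.
- The arm moves only by the tool apply_moves, never from a script. Its arguments are lists of equal length, an entry for each row: "delta_pos": the shift along the world's x, y, z normalised to -1 to 1, where 1 is 120 mm, a list of three; "rot": the turn, a rotation vector about the world's x, y, z normalised to -1 to 1, where 1 is 1.5 rad, a list of three; "hand": the opening, from 0 (shut) to 1 (fully open). A call has 1 to 10 rows; each row is the pose to reach, as a shift and turn from the pose commanded when the call began; what a row does not reach only later rows make up. A row lasts 1/12 s, in which the tool goes at most 41.7 mm and 7.16 degrees, less where a joint would pass 70% of its speed; a pose out of reach is approached as far as the arm can. A call with a number of a shift or a turn outside -1 to 1 is refused whole. A call with a gripper value outside its range is refused whole. The fingers move at their own pace and stop on an object; "newtons" is the grip in N (left out, the last holds). Time passes only in rows, so rows that repeat a pose let the fingers close. It gives the time, the measured TCP pose, the force, the opening and the grip force at its end, in the units of the state.
- env.state(): the state, without advancing time (a new reading comes with each control period).
- viewer.grab_frame(name): name is "side" or "top"; returns a dict with "pixels" (480x640x3 uint8, red, green, blue), "camera_matrix" (3x3 intrinsics, pixels), "R" (3x3) and "t" (3): a world point X has camera coordinates R X + t. Camera axes: x right, y down, z forward; pixel columns grow to the right and rows downward; lengths in mm; the calibration is good to about 2 mm. A picture is of the moment at which its call begins. There is no depth.
- env.job_done(): hands the job in; it is judged then, once.
Trained networks look in a picture, given as the dict that the camera call returned (one of the last four; its "shot" number tells which), for a name from the list of things; names that differ only in an ending like _2 or _b are one class to them, and where a whole thing is asked for, a point or a joint stands for the part that bears it (a point fixed in the world has none). Each returns a list of dicts, best first, with "score" (0 to 1); they miss things now and then, are a little off and sometimes report something else, mostly with a low value. They report only what shows in the picture. A call takes as long as a camera call.
- spotter.trace(picture, query): "mask" (480x640 bool, what is visible of it) and "box" ([centre column, centre row, width, height] in pixels, round what is visible of it).
- spotter.landmark_of(picture, query): "position" ([column, row] in pixels: a listed point, or the origin of a listed thing).
The state is a dict: "time_s": time; "qpos": joint angles; "qvel": joint speeds; "effort": joint torques, N m; "ee_pos": TCP position; "ee_rot": TCP orientation; "force": force on the tool from outside, world axes, zero at the start; "torque": the same for the moment, N m; "gripper_width": finger opening in mm; "gripper_force": force on a finger pad.
Only numpy, scipy, OpenCV 4.12 (cv2) and the standard library are available. Lean on these libraries where they do the work, as an engineer would, in place of code of your own. Each camera call takes 0.05 s, during which the arm holds its last target. There are 200 camera calls.

## Task

Slide the key keeper's jaw open, lift the key out and push it fully home in the lock on the lid of the steel sample chest, working it past the stiff pins before you turn it. Then turn it a quarter turn clockwise (seen from above) and finish while still gripping the key and holding it turned against the lock's spring, so that the latch stays drawn back. Leave the loose sample box, spoon, label pad, phone and cup where they are.

Things in the scene. Friction and masses are not known exactly. Their poses are not given: they have to be found in the camera images.
- keeper: Key keeper, fixed bench fixture: dark steel base plate 146 (x) x 56 (y) x 8 mm, on it a 44 x 44 mm aluminium socket block with its top 44 mm above the table, and a dark steel sliding jaw 44 x 46 mm beside it at +x, 53 mm high, that carries an upright grip tab. Origin on the table under the socket; +x: the way the jaw opens.
- jaw_tab (a point): Grip tab on the sliding jaw: upright steel plate 12 mm thick (y) x 26 mm wide (x), standing from 53 to 95 mm above the table. This point is on its centre line, 78 mm above the table; with the jaw shut, 52 mm from the key's axis. Its x axis is the way the jaw opens. Pinch the tab across y.
- jaw (a joint): How far the jaw is slid open, m: 0 shut, 0.040 fully open (stop); starts 0 to 6 mm open. Moves along +x of jaw_tab, away from the key; friction about 2.5 N, no spring, stays where left. Two prongs of the jaw lie over the key's shoulder plate so that it cannot be lifted; the key is free once the jaw is 22 mm or more open.
- key_bow (a point): Grip centre of the key, which stands upright in the keeper's socket, blade down: 82 mm long, about 50 g. Black plastic bow 34 (x) x 10 (y) x 38 (z) mm; this point is 16 mm below its top, 66 mm above the blade's tip. Pinch it across y. It works either way round (half a turn about z). The 16 x 6 mm socket lets it lean or turn slightly. Raise it over 32 mm to leave the socket.
- key_shoulder (a point): On the key's axis, underside of its shoulder plate (24 x 22 x 4 mm), 34 mm below key_bow; axes the same. Above the plate an 8 mm long neck leads to the bow. Below it the flat steel blade, 14 (x) x 4 (y) x 32 mm long, its last 5 mm tapering to 8 x 1.4 mm at the tip. In the keeper the plate rests on the socket block.
- keeper_socket (a point): Centre of the mouth of the keeper's socket, on top of the socket block, 44 mm above the table. Fixed. x axis: the way the jaw opens.
- lock_mouth (a point): Centre of the keyway in the top face of the lock in the chest's lid: brass core (face 29 x 27 mm) in a round 52 mm dark collar, face 116 mm above the table. Keyway 16 (x) x 6 (y) mm, straight down through 30 mm. x, y are fixed to the chest and do not turn. Home: the key's shoulder sits on the face. Two stiff sprung pins at +y, 10 and 21 mm down, resist by 5 to 20 N; wiggle if it catches.
- lock (a joint): Turn of the lock cylinder, rad: 0 at rest (keyway along x of lock_mouth), grows clockwise seen from above, stop at 1.571 (a quarter turn). A spring (0.024 N m at rest, 0.07 N m at the stop) turns it back when let go. The key has up to 0.14 rad of play in the keyway, so the cylinder lags the hand by up to about 0.2 rad.
- chest: Sample chest, fixed, stainless steel, 220 (x) x 240 (y) x 110 mm high, flat lid; origin at the centre of its underside. The lock is at x = -40 mm, y = 0 on the lid.
- key: The key as a body, origin at the tip of the blade, on its axis; axes as key_bow.
- sample_box: Bystander: lidded plastic sample box 106 x 81 x 52 mm, on the table on the robot's side of the keeper; origin at the centre of its underside.
- label_pad: Bystander: pad of labels 50 x 45 x 16 mm, lying on the chest's lid; origin at the centre of its underside.
- spoon: Bystander: steel spoon 200 mm long, lying along x between chest and keeper; handle to -x.
- phone: Bystander: black phone 150 x 72 x 9 mm, off to the left on the table; origin at the centre of its underside.
- steel_cup: Bystander: open steel cup, 72 mm across, 85 mm high, off to the right; origin at the centre of its underside.

How it is judged:
By the outcome, as a careful person would: the job done as asked, in the order asked, and still so for the second after the job is handed in, while the arm keeps its last pose, push and grip.
It also fails if it takes over 72 s, if anything falls off the work surface, if the arm or the gripper's body presses on something with over 40 N, if the wrist force passes 120 N, or if a joint passes its speed limit or range.

## Working session

There is one attempt and no reset: what is moved stays moved. The work goes in short steps, Python scripts to look and compute and a tool call to move; the robot and the scene stay as the last step left them, time stands still between calls to the robot, and variables do not carry over. Pictures are saved under pics/ and viewed, at most 10 in all, crops included, and the job is handed in when it is done.

Besides the shell and the picture viewer there is one more tool, called after "Request:" as name(argument=value, ...), one argument or row to a line, values as JSON. apply_moves: Moves the arm, as the interface text tells. Its arguments: {"type":"object","properties":{"delta_pos":{"type":"array"},"rot":{"type":"array"},"hand":{"type":"array"},"newtons":{"type":"number"}},"required":["delta_pos","rot","hand"]}

```bash
mkdir -p pics
cat > h.py <<'E'
from workcell import env, viewer, spotter
import numpy as np, cv2
def grab():
    return {n: viewer.grab_frame(n) for n in ("side","top")}
def tri(obs):
    # obs: list of (frame, [u,v]); returns point and residual
    A=[];
    for f,p in obs:
        P=np.asarray(f["camera_matrix"])@np.c_[f["R"],f["t"]]
        A+= [p[0]*P[2]-P[0], p[1]*P[2]-P[1]]
    A=np.array(A); A/=np.linalg.norm(A[:,:3],axis=1)[:,None]
    x,*_=np.linalg.lstsq(A[:,:3],-A[:,3],rcond=None); return x
def onz(f,p,z):
    K=np.asarray(f["camera_matrix"]);R=np.asarray(f["R"]);t=np.asarray(f["t"])
    c=-R.T@t; d=R.T@np.linalg.solve(K,[p[0],p[1],1]); return c+d*(z-c[2])/d[2]
def proj(f,X):
    q=np.asarray(f["camera_matrix"])@(np.asarray(f["R"])@np.asarray(X,float)+f["t"]); return q[:2]/q[2]
E
python3 - <<'E'
from h import *
fs=grab()
cv2.imwrite("pics/a.png",cv2.resize(np.vstack([fs["side"]["pixels"],fs["top"]["pixels"]])[:,:,::-1],None,fx=.62,fy=.62,interpolation=cv2.INTER_AREA))
print(env.hold_point_z, {k:np.round(v,2) for k,v in env.state().items() if k in("ee_pos","ee_rot","force","gripper_width")})
Z=dict(jaw_tab=78,key_bow=78+0,key_shoulder=44,keeper_socket=44,lock_mouth=116,keeper=0,chest=0,sample_box=0,label_pad=110,spoon=0,phone=0,steel_cup=0)
for q in Z:
    o=[];s=[]
    for n in fs:
        r=spotter.landmark_of(fs[n],q)
        if r:
            o.append((fs[n],r[0]["position"])); s.append((n,round(r[0]["score"],2),np.round(r[0]["position"],1).tolist(),np.round(onz(fs[n],r[0]["position"],Z[q])[:2]).tolist()))
    print(q,s, np.round(tri(o),1) if len(o)>1 else "")
for n in fs: print(n,np.round(-np.array(fs[n]["R"]).T@fs[n]["t"]),np.round(fs[n]["R"],2).tolist(),np.array(fs[n]["camera_matrix"])[0,0])
E
```

```text
18.8 {'ee_pos': array([172.41, 548.07, 213.22]), 'ee_rot': array([-179.91,   -0.  ,  162.54]), 'force': array([ 0.09,  0.65, -0.64]), 'gripper_width': np.float64(90.96)}
jaw_tab [('side', 0.6, [428.6, 275.3], [572.0, -218.0]), ('top', 0.59, [408.7, 204.3], [569.0, -222.0])] [ 567.7 -220.8   82.3]
key_bow [('side', 0.51, [420.0, 289.3], [519.0, -233.0]), ('top', 0.5, [412.9, 219.5], [526.0, -232.0])] [ 525.  -231.7   74.3]
key_shoulder [('side', 0.62, [418.2, 301.1], [519.0, -233.0]), ('top', 0.48, [407.4, 224.4], [518.0, -223.0])] [ 521.5 -227.    37.4]
keeper_socket [('side', 0.74, [416.4, 302.8], [512.0, -234.0]), ('top', 0.72, [246.8, 227.1], [508.0, 235.0])] [ 635.4   82.1 -172. ]
lock_mouth [('side', 0.81, [271.4, 200.8], [493.0, 239.0]), ('top', 0.59, [245.9, 231.6], [484.0, 225.0])] [481.4 222.9 127.4]
keeper [('side', 0.67, [189.6, 216.0], [381.0, 504.0]), ('top', 0.85, [413.2, 228.2], [514.0, -247.0])] [ 278.4 -111.6  405.2]
chest [('side', 0.88, [282.9, 232.6], [523.0, 237.0]), ('top', 0.8, [249.6, 224.7], [522.0, 234.0])] [521.3 234.3   1.8]
sample_box [('side', 0.95, [388.3, 348.4], [398.0, -251.0]), ('top', 0.66, [412.9, 266.1], [402.0, -244.0])] [ 403.7 -246.1   -8. ]
label_pad [('side', 0.64, [279.8, 181.5], [587.0, 317.0]), ('top', 0.71, [214.8, 194.5], [587.0, 314.0])] [585.9 314.2 111.6]
spoon [('side', 0.7, [339.1, 269.9], [514.0, 5.0]), ('top', 0.8, [325.7, 230.0], [507.0, 10.0])] [5.104e+02 7.000e+00 1.000e-01]
phone [('side', 0.81, [192.3, 215.5], [388.0, 501.0]), ('top', 0.87, [156.2, 269.8], [387.0, 503.0])] [388.1 503.4  -1.2]
steel_cup [('side', 0.62, [492.1, 411.9], [415.0, -480.0]), ('top', 0.6, [488.9, 261.2], [418.0, -464.0])] [ 422.3 -473.9  -15.9]
side [-166. -641.  748.] [[0.71, -0.7, -0.01], [-0.4, -0.4, -0.82], [0.57, 0.59, -0.57]] 467.65357482234737
top [ 292.    6. 1370.] [[0.01, -1.0, -0.01], [-0.99, -0.0, -0.14], [0.14, 0.01, -0.99]] 471.65975512630064
```

Run:
```python
from h import *
fs=grab()
def c(n,x,y,w,h,s): return cv2.resize(fs[n]["pixels"][y:y+h,x:x+w,::-1],None,fx=s,fy=s,interpolation=cv2.INTER_CUBIC)
a=c("side",370,240,100,75,4);b=c("top",370,175,100,75,4)
d=c("side",220,160,100,75,4);e=c("top",200,180,100,75,4)
cv2.imwrite("pics/b.png",np.vstack([np.hstack([a,b]),np.hstack([d,e])]))
for n in fs:
  for q in ("chest","keeper","jaw","lock","key","sample_box"):
    for r in spotter.trace(fs[n],q)[:2]:
        m=r["mask"].astype(np.uint8); print(n,q,round(r["score"],2),np.round(r["box"]).tolist(),int(m.sum()))
np.save("pics/m.npy",0)
```

```text
side chest 0.76 [283.0, 222.0, 118.0, 82.0] 7106
side keeper 0.79 [426.0, 295.0, 46.0, 59.0] 1142
side jaw 0.58 [427.0, 287.0, 29.0, 37.0] 491
side jaw 0.56 [278.0, 181.0, 26.0, 12.0] 225
side key 0.54 [418.0, 294.0, 11.0, 26.0] 170
side sample_box 0.83 [391.0, 337.0, 64.0, 56.0] 2349
side sample_box 0.41 [422.0, 295.0, 48.0, 63.0] 1176
top chest 0.7 [249.0, 220.0, 104.0, 92.0] 7291
top chest 0.44 [327.0, 228.0, 17.0, 64.0] 433
top keeper 0.97 [407.0, 213.0, 28.0, 53.0] 869
top jaw 0.64 [408.0, 211.0, 18.0, 24.0] 350
top lock 0.46 [248.0, 234.0, 18.0, 18.0] 195
top lock 0.43 [502.0, 262.0, 38.0, 28.0] 714
top key 0.45 [412.0, 224.0, 7.0, 13.0] 78
top key 0.28 [405.0, 213.0, 28.0, 56.0] 951
top sample_box 0.91 [418.0, 266.0, 42.0, 37.0] 1121
```

View pics/a.png

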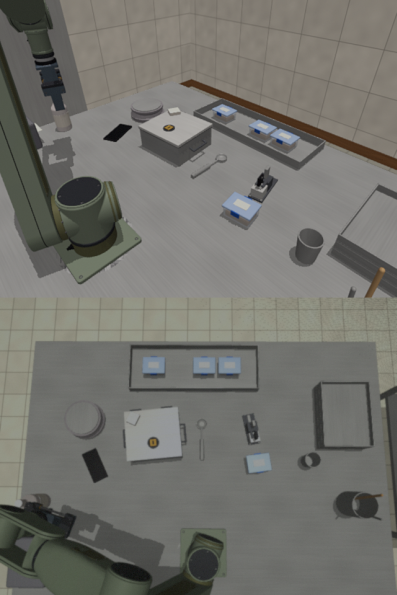

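View pics/b.png

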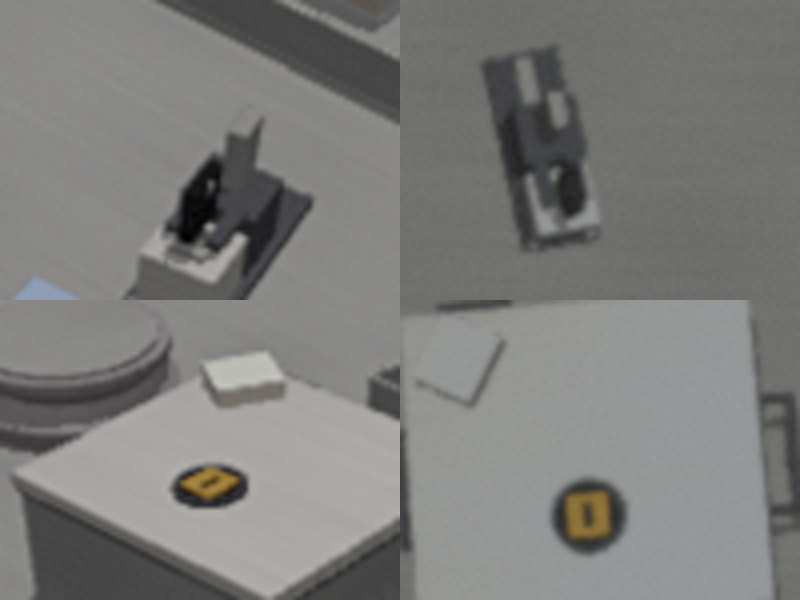

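Run:
```python
from h import *
fs=grab()
def cc(x,y,ox,oy): return [(x+.5)/4-.5+ox,(y+.5)/4-.5+oy]
o=[]
for n,x,y,w,h in(("top",225,210,45,45),("side",250,190,45,30)):
    im=fs[n]["pixels"][y:y+h,x:x+w].astype(int)
    m=((im[...,0]-im[...,2])>45).astype(np.uint8)
    m=cv2.morphologyEx(m,cv2.MORPH_CLOSE,np.ones((5,5),np.uint8))
    yy,xx=np.nonzero(m); wgt=None
    p=[xx.mean()+x,yy.mean()+y]; o.append((fs[n],p)); print("lock",n,np.round(p,2),m.sum(),onz(fs[n],p,116).round(1))
print("lock tri",tri(o).round(1))
# chest yaw from top mask top face
for n,q in(("top","chest"),("top","keeper")):
    r=spotter.trace(fs[n],q)[0]; m=r["mask"].astype(np.uint8)
    c,_=cv2.findContours(m,cv2.RETR_EXTERNAL,cv2.CHAIN_APPROX_NONE); c=max(c,key=cv2.contourArea)
    z=110 if q=="chest" else 8
    b=np.array([onz(fs[n],p[0],z)[:2] for p in c],np.float32)
    R=cv2.minAreaRect(b); print(q,R)
    if q=="chest":
        for a,s,nm in((0,0,1),): pass
# keeper manual
f=fs["top"];O=(270,175) 
P=[cc(x,y,270,175) for x,y in((485,65),(555,45),(600,240),(522,248))]
W=[onz(f,p,8)[:2].round(1) for p in P]; print("plate",W, "ctr",np.mean(W,0)); 
for a,b in((3,0),(2,1)): d=W[b]-W[a]; print(np.degrees(np.arctan2(d[1],d[0])),np.linalg.norm(d))
print("tab top",onz(f,cc(557,110,270,175),95).round(1), "bow top",onz(f,cc(570,190,270,175),94).round(1))
g=fs["side"]
print("tab tri",tri([(f,cc(557,110,270,175)),(g,cc(247,117,370,240))]).round(1))
```

```text
lock top [246.46 233.23] 112 [479.2 222.9 116. ]
lock side [272.15 205.27] 74 [479.3 219.4 116. ]
lock tri [480.3 222.6 114.1]
chest ((519.6140747070312, 218.763916015625), (233.89060974121094, 276.00201416015625), 5.652060031890869)Traceback (most recent call last):
  File "<stdin>", line 14, in <module>
IndexError: list index out of range
```

Run:
```python
from h import *
fs=grab()
def cc(x,y,ox,oy): return [(x+.5)/4-.5+ox,(y+.5)/4-.5+oy]
f=fs["top"];g=fs["side"]
P=[cc(x,y,270,175) for x,y in((485,65),(555,45),(600,240),(522,248))]
W=[onz(f,p,8)[:2].round(1) for p in P]; print("plate",W, "ctr",np.mean(W,0)); 
for a,b in((3,0),(2,1)): d=W[b]-W[a]; print(np.degrees(np.arctan2(d[1],d[0])),np.linalg.norm(d))
print("tab top",onz(f,cc(557,110,270,175),95).round(1), "bow top",onz(f,cc(570,190,270,175),94).round(1))
print("tab tri",tri([(f,cc(557,110,270,175)),(g,cc(247,117,370,240))]).round(1))
print("bow tri",tri([(f,cc(570,190,270,175)),(g,cc(207,165,370,240))]).round(1))
# socket block top corners, side
Wb=[onz(g,cc(x,y,370,240),44)[:2].round(1) for x,y in((140,250),(240,268))];print("block side corners",Wb)
# chest lid edges top view: right edge (750,300)-(775,598)
for pts in ([(750,305),(775,590)],):
    w=[onz(f,cc(x-400,y-300,200,180),110)[:2] for x,y in pts]; d=w[0]-w[1]; print("chest yaw",np.degrees(np.arctan2(d[1],d[0])))
# keyway direction: dark pixels within brass
for n,x0,y0,x1,y1 in(("side",(200),488-300,222,478-300),):
    a=onz(g,cc(x0,y0,220,160),116);b=onz(g,cc(x1,y1,220,160),116);print("keyway",a.round(),b.round())
im=f["pixels"]
edges=cv2.Canny(im[170:270,190:305],40,100)
L=cv2.HoughLinesP(edges,1,np.pi/360,30,minLineLength=35,maxLineGap=5)
for l in L[:12,0]:
    a=onz(f,[l[0]+190,l[1]+170],110);b=onz(f,[l[2]+190,l[3]+170],110);d=b-a;print(l,a[:2].round(),b[:2].round(),round((np.degrees(np.arctan2(d[1],d[0])))%90,1))
```

```text
plate [array([ 623.9, -182.3]), array([ 639.3, -234.2]), array([ 493.7, -264. ]), array([ 487.5, -207.2])] ctr [ 561.1   -221.925]
10.345502736916188 138.65413805581136
11.56699811561396 148.61830304508254
tab top [ 571.2 -219.3   95. ] bow top [ 515.4 -227.2   94. ]
tab tri [ 572.  -220.4   97.4]
bow tri [ 517.5 -229.5   99.7]
block side corners [array([ 495., -214.]), array([ 522.2, -261.1])]
chest yaw 5.84539274081918
keyway [470. 219. 116.] [489. 218. 116.]
[ 14  93 105  85] [399. 336.] [422.  92.] 5.4
[30 12 95  6] [622. 301.] [640. 122.] 5.6
[ 9 17 13 82] [608. 358.] [428. 340.] 5.9
[ 96   6 103  89] [640. 120.] [411.  97.] 5.7
[30 99 99 93] [383. 292.] [400. 107.] 5.3
```

Request:
apply_moves(
  delta_pos=[
    [0.47, -0.91, 0],
    [0.47, -0.91, 0],
    [0.47, -0.91, 0],
  ],
  rot=[
    [0, 0, 0.16],
    [0, 0, 0.16],
    [0, 0, 0.16],
  ],
  hand=[0.6, 0.6, 0.6],
  newtons=15,
)

```text
time_s: 2.55
ee_pos: [229.2, 437.9, 213.6]
ee_rot: [-180.0, 0.0, 176.6]
force: [0.4, 1.0, 0.2]
gripper_width: 73.7
gripper_force: 0.0
```

Request:
apply_moves(
  delta_pos=[
    [0.47, -0.91, 0],
    [0.47, -0.91, 0],
    [0.47, -0.91, 0],
  ],
  rot=[
    [0, 0, 0.16],
    [0, 0, 0.16],
    [0, 0, 0.16],
  ],
  hand=[0.6, 0.6, 0.6],
)

```text
time_s: 2.8
ee_pos: [283.4, 333.5, 214.2]
ee_rot: [180.0, 0.0, -169.7]
force: [0.9, -0.4, 0.0]
gripper_width: 55.8
gripper_force: 0.0
```

Request:
apply_moves(
  delta_pos=[
    [0.47, -0.91, 0],
    [0.47, -0.91, 0],
    [0.47, -0.91, 0],
  ],
  rot=[
    [0, 0, 0],
    [0, 0, 0],
    [0, 0, 0],
  ],
  hand=[0.6, 0.6, 0.6],
)

```text
time_s: 3.05
ee_pos: [339.9, 223.6, 214.3]
ee_rot: [180.0, 0.1, -169.9]
force: [0.7, 0.3, 0.0]
gripper_width: 55.1
gripper_force: 0.0
```

Request:
apply_moves(
  delta_pos=[
    [0.47, -0.91, 0],
    [0.47, -0.91, 0],
    [0.47, -0.91, 0],
    [0.47, -0.91, 0],
  ],
  rot=[
    [0, 0, 0],
    [0, 0, 0],
    [0, 0, 0],
    [0, 0, 0],
  ],
  hand=[0.6, 0.6, 0.6, 0.6],
)

```text
time_s: 3.38
ee_pos: [398.6, 110.9, 214.3]
ee_rot: [-179.8, 0.1, -170.4]
force: [-0.6, 0.6, -0.7]
gripper_width: 54.5
gripper_force: 0.0
```

Request:
apply_moves(
  delta_pos=[
    [0.48, -0.92, 0],
    [0.48, -0.92, 0],
    [0.48, -0.92, 0],
    [0.48, -0.92, 0],
  ],
  rot=[
    [0, 0, 0.01],
    [0, 0, 0.01],
    [0, 0, 0.01],
    [0, 0, 0.01],
  ],
  hand=[0.6, 0.6, 0.6, 0.6],
)

```text
time_s: 3.72
ee_pos: [456.6, 1.0, 214.1]
ee_rot: [-179.8, 0.1, -169.4]
force: [0.4, 0.3, 0.3]
gripper_width: 54.9
gripper_force: 0.0
```

Request:
apply_moves(
  delta_pos=[
    [0.48, -0.92, 0],
    [0.48, -0.92, 0],
    [0.48, -0.92, 0],
    [0.48, -0.92, 0],
  ],
  rot=[
    [0, 0, 0],
    [0, 0, 0],
    [0, 0, 0],
    [0, 0, 0],
  ],
  hand=[0.6, 0.6, 0.6, 0.6],
)

```text
time_s: 4.05
ee_pos: [514.3, -109.2, 213.7]
ee_rot: [-179.8, 0.1, -169.3]
force: [0.4, 0.1, -0.1]
gripper_width: 54.5
gripper_force: 0.0
```

Request:
apply_moves(
  delta_pos=[
    [0.48, -0.92, 0],
    [0.48, -0.92, 0],
    [0.48, -0.92, 0],
    [0.48, -0.92, -0.6],
    [0.48, -0.92, -0.6],
    [0.48, -0.92, -0.6],
  ],
  rot=[
    [0, 0, 0],
    [0, 0, 0],
    [0, 0, 0],
    [0, 0, 0],
    [0, 0, 0],
    [0, 0, 0],
  ],
  hand=[0.6, 0.6, 0.6, 0.6, 0.6, 0.6],
)

```text
time_s: 4.55
ee_pos: [564.7, -212.6, 135.4]
ee_rot: [179.5, -0.7, -169.1]
force: [-1.1, 1.1, -0.6]
gripper_width: 54.8
gripper_force: 0.0
```

Run:
```python
from h import *
fs=grab()
def c(n,x,y,w,h,s): return cv2.resize(fs[n]["pixels"][y:y+h,x:x+w,::-1],None,fx=s,fy=s,interpolation=cv2.INTER_CUBIC)
cv2.imwrite("pics/c.png",np.hstack([c("side",380,220,80,100,5),c("top",370,160,80,100,5)]))
s=env.state();print(s["time_s"],np.round(s["ee_pos"],1),np.round(s["ee_rot"],1),np.round(s["qpos"]))
for q in ("jaw_tab","key_bow"):
  for n in fs:
    r=spotter.landmark_of(fs[n],q)
    if r: print(q,n,r[0]["score"],np.round(r[0]["position"],1),onz(fs[n],r[0]["position"],78).round(1))
```

```text
4.65 [ 568.2 -213.6  141.6] [ 1.799e+02 -1.000e-01 -1.691e+02] [ -22.   24.   91.    0.   65. -123.]
jaw_tab side 0.81 [429.5 274.9] [ 574.9 -218.7   78. ]
key_bow side 0.68 [422.  288.6] [ 524.4 -234.7   78. ]
```

View pics/c.png

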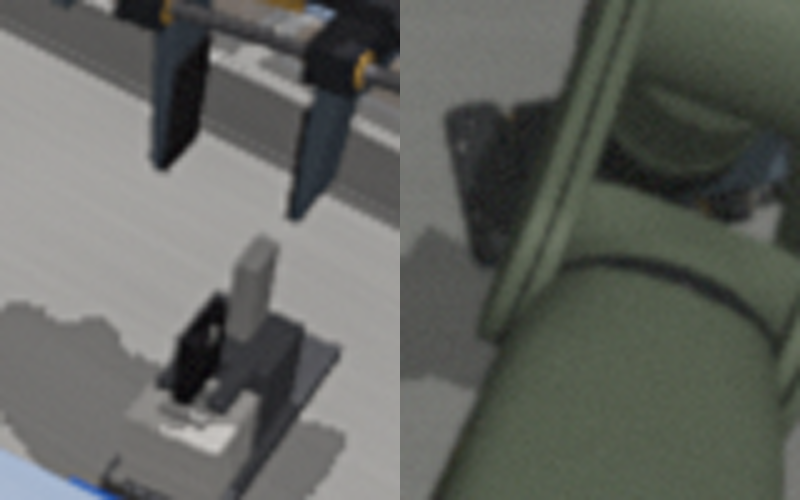

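Run:
```python
from h import *
f=viewer.grab_frame("side");s=env.state()
print(np.round(s["ee_pos"],1),np.round(s["ee_rot"],1),proj(f,s["ee_pos"]))
from scipy.spatial.transform import Rotation as R
r=R.from_euler("xyz",s["ee_rot"],degrees=True)
for y in(-27,27): print(y,proj(f,s["ee_pos"]+r.apply([0,y,0])), "crop",(proj(f,s["ee_pos"]+r.apply([0,y,0]))-[380,220])*5)
for X in([570.8,-219.8,95],[570.8,-219.8,53]): print((proj(f,X)-[380,220])*5)
```

```text
[ 569.7 -214.7  144.4] [-179.9    0.2 -169.1] [430.36382976 251.39762562]
-27 [442.06515999 255.57596486] crop [310.32579995 177.8798243 ]
27 [418.95222262 247.32274139] crop [194.76111311 136.61370696]
[248.93388491 250.10353579]
[237.54304472 322.29757206]
```

Request:
apply_moves(
  delta_pos=[
    [0.015, -0.04, -0.2],
    [0.015, -0.04, -0.4],
    [0.015, -0.04, -0.7],
    [0.015, -0.04, -0.7],
    [0.015, -0.04, -0.7],
    [0.015, -0.04, -0.7],
  ],
  rot=[
    [0, 0, 0],
    [0, 0, 0],
    [0, 0, 0],
    [0, 0, 0],
    [0, 0, 0],
    [0, 0, 0],
  ],
  hand=[0.6, 0.6, 0.6, 0.6, 0.6, 0.6],
)

```text
time_s: 5.4
ee_pos: [571.7, -220.0, 60.1]
ee_rot: [-179.9, 0.1, -169.1]
force: [-0.6, -0.1, -0.5]
gripper_width: 55.1
gripper_force: 0.0
```

Run:
```python
from h import *
fs={"side":viewer.grab_frame("side")}
def c(n,x,y,w,h,s): return cv2.resize(fs[n]["pixels"][y:y+h,x:x+w,::-1],None,fx=s,fy=s,interpolation=cv2.INTER_CUBIC)
cv2.imwrite("pics/d.png",c("side",380,220,80,100,6))
s=env.state();print(s["time_s"],np.round(s["ee_pos"],1),np.round(s["ee_rot"],1),np.round(s["force"],1))
```

```text
5.45 [ 572.  -220.1   60.5] [-179.9    0.2 -169.1] [-0.1  0.4  1.3]
```

View pics/d.png

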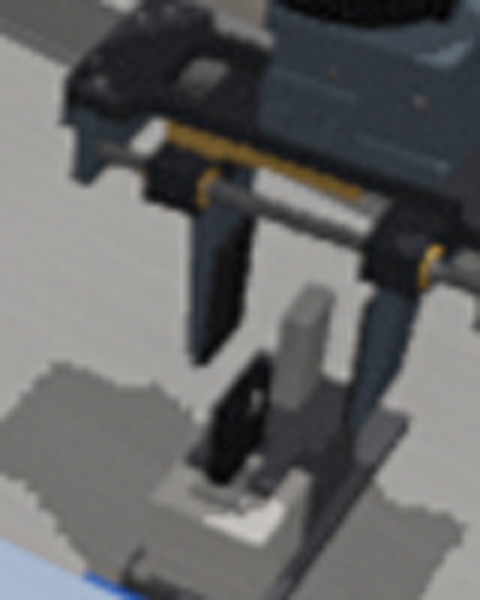

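The fingers straddle the tab (tab about col 304, row 330 of the crop, tips at 205 and 355). I'm closing on it.

Request:
apply_moves(
  delta_pos=[
    [0, 0, 0],
    [0, 0, 0],
    [0, 0, 0],
    [0, 0, 0],
    [0, 0, 0],
    [0, 0, 0],
  ],
  rot=[
    [0, 0, 0],
    [0, 0, 0],
    [0, 0, 0],
    [0, 0, 0],
    [0, 0, 0],
    [0, 0, 0],
  ],
  hand=[0.2, 0.1, 0.1, 0.1, 0.1, 0.1],
  newtons=15,
)

```text
time_s: 5.95
ee_pos: [570.4, -219.7, 58.1]
ee_rot: [180.0, 0.0, -169.1]
force: [-0.1, -0.4, 1.0]
gripper_width: 17.6
gripper_force: 0.7
```

Request:
apply_moves(
  delta_pos=[
    [0, 0, 0],
    [0, 0, 0],
    [0, 0, 0],
    [0, 0, 0],
  ],
  rot=[
    [0, 0, 0],
    [0, 0, 0],
    [0, 0, 0],
    [0, 0, 0],
  ],
  hand=[0.05, 0.0, 0.0, 0.0],
  newtons=15,
)

```text
time_s: 6.28
ee_pos: [571.0, -222.4, 58.1]
ee_rot: [-179.7, 0.0, -169.0]
force: [0.8, -8.1, -2.0]
gripper_width: 12.0
gripper_force: 15.0
```

Request:
apply_moves(
  delta_pos=[
    [0.005, -0.03, 0],
    [0.045, -0.02, 0],
    [0.09, -0.013, 0],
    [0.135, -0.004, 0],
    [0.18, 0.005, 0],
    [0.225, 0.013, 0],
    [0.27, 0.022, 0],
    [0.27, 0.022, 0],
  ],
  rot=[
    [0, 0, 0],
    [0, 0, 0],
    [0, 0, 0],
    [0, 0, 0],
    [0, 0, 0],
    [0, 0, 0],
    [0, 0, 0],
    [0, 0, 0],
  ],
  hand=[0, 0, 0, 0, 0, 0, 0, 0],
  newtons=25,
)

```text
time_s: 6.95
ee_pos: [604.2, -215.9, 58.1]
ee_rot: [179.9, 0.1, -169.1]
force: [-0.5, 5.3, 3.4]
gripper_width: 12.3
gripper_force: 25.0
```

Run:
```python
from h import *
s=env.state();print({k:np.round(s[k],1) for k in("time_s","ee_pos","ee_rot","force","torque","gripper_width")})
```

```text
{'time_s': np.float64(7.0), 'ee_pos': array([ 604.2, -215.9,   58.1]), 'ee_rot': array([ 1.799e+02,  1.000e-01, -1.691e+02]), 'force': array([-0.5,  5.3,  3.4]), 'torque': array([0.7, 0.1, 0.3]), 'gripper_width': np.float64(12.3)}
```

Request:
apply_moves(
  delta_pos=[
    [0, 0, 0],
    [0, 0, 0],
    [0, 0, 0],
    [0, 0, 0.3],
    [0, 0, 0.6],
    [-0.35, -0.07, 0.7],
    [-0.72, -0.14, 0.7],
    [-0.72, -0.14, 0.7],
    [-0.72, -0.14, 0.7],
    [-0.72, -0.14, 0.7],
  ],
  rot=[
    [0, 0, 0],
    [0, 0, 0],
    [0, 0, 0],
    [0, 0, 0],
    [0, 0, 0],
    [0, 0, 0],
    [0, 0, 0],
    [0, 0, 0],
    [0, 0, 0],
    [0, 0, 0],
  ],
  hand=[0.45, 0.45, 0.45, 0.45, 0.45, 0.45, 0.45, 0.45, 0.45, 0.45],
)

```text
time_s: 7.78
ee_pos: [516.9, -234.4, 142.3]
ee_rot: [-180.0, 0.1, -169.2]
force: [-0.6, -0.1, -0.3]
gripper_width: 41.8
gripper_force: 0.0
```

Run:
```python
from h import *
f=viewer.grab_frame("side");fs={"side":f,"top":viewer.grab_frame("top")}
def c(n,x,y,w,h,s): return cv2.resize(fs[n]["pixels"][y:y+h,x:x+w,::-1],None,fx=s,fy=s,interpolation=cv2.INTER_CUBIC)
cv2.imwrite("pics/e.png",np.hstack([c("side",380,230,80,100,5),c("top",370,160,80,100,5)]))
s=env.state();print({k:np.round(s[k],1) for k in("time_s","ee_pos","ee_rot","force","torque","gripper_width")})
for q in ("jaw_tab","key_bow","key_shoulder","key"):
    r=spotter.landmark_of(f,q)
    if r: print(q,r[0]["score"],np.round(r[0]["position"],1),onz(f,r[0]["position"],dict(key_shoulder=44,key=12).get(q,78)).round(1))
for X in([519,-232.6,94],[519,-232.6,48]): print((proj(f,X)-[380,230])*5)
```

```text
{'time_s': np.float64(7.9), 'ee_pos': array([ 517.8, -234.1,  141.8]), 'ee_rot': array([-1.800e+02,  1.000e-01, -1.691e+02]), 'force': array([ 1.3, -0.4,  0.9]), 'torque': array([0., 0., 0.]), 'gripper_width': np.float64(41.2)}
jaw_tab 0.73 [434.6 268.8] [ 601.5 -214.    78. ]
key_bow 0.66 [421.8 287.7] [ 526.5 -232.6   78. ]
key_shoulder 0.63 [415.9 300.3] [ 517.5 -227.9   44. ]
key 0.46 [417.2 311. ] [ 521.7 -232.6   12. ]
[202.89324728 268.22315838]
[191.17402159 348.19076721]
```

View pics/e.png

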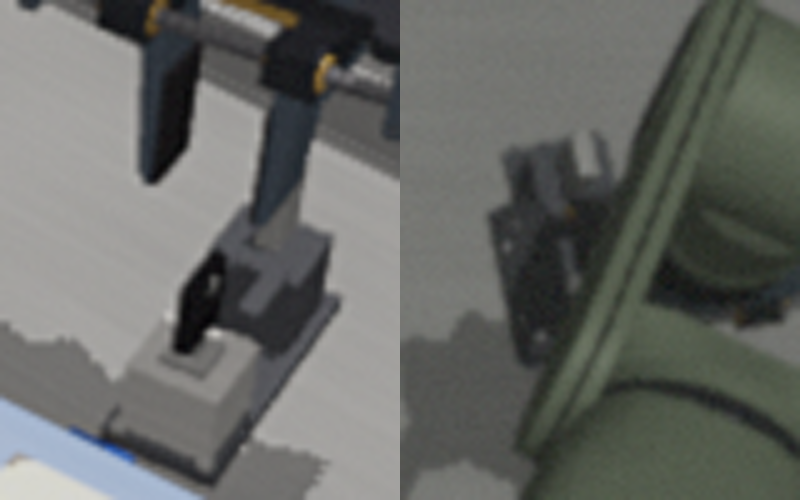

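The jaw has opened and the prongs are clear. The bow centre is at about (420, 290) in the side view, which matches my estimate, so I'm going down to grip it.

Request:
apply_moves(
  delta_pos=[
    [0.015, 0.014, 0],
    [0.015, 0.014, -0.2],
    [0.015, 0.014, -0.4],
    [0.015, 0.014, -0.6],
    [0.015, 0.014, -0.69],
    [0.015, 0.014, -0.69],
    [0.015, 0.014, -0.69],
  ],
  rot=[
    [0, 0, 0],
    [0, 0, 0],
    [0, 0, 0],
    [0, 0, 0],
    [0, 0, 0],
    [0, 0, 0],
    [0, 0, 0],
  ],
  hand=[0.45, 0.45, 0.45, 0.45, 0.45, 0.45, 0.45],
)

```text
time_s: 8.67
ee_pos: [518.6, -232.1, 59.2]
ee_rot: [180.0, -0.0, -169.1]
force: [-0.6, -0.6, -0.1]
gripper_width: 41.0
gripper_force: 0.0
```

Request:
apply_moves(
  delta_pos=[
    [0, 0, 0],
    [0, 0, 0],
    [0, 0, 0],
    [0, 0, 0],
    [0, 0, 0],
    [0, 0, 0],
    [0, 0, 0],
    [0, 0, 0],
  ],
  rot=[
    [0, 0, 0],
    [0, 0, 0],
    [0, 0, 0],
    [0, 0, 0],
    [0, 0, 0],
    [0, 0, 0],
    [0, 0, 0],
    [0, 0, 0],
  ],
  hand=[0.3, 0.2, 0.16, 0.14, 0.12, 0.1, 0.05, 0],
  newtons=10,
)

```text
time_s: 9.33
ee_pos: [518.4, -232.3, 59.7]
ee_rot: [-180.0, 0.0, -169.1]
force: [-0.3, -0.4, 4.1]
gripper_width: 10.5
gripper_force: 10.0
```

Run:
```python
from h import *
s=env.state();print({k:np.round(s[k],2) for k in("time_s","ee_pos","ee_rot","force","torque","gripper_width","gripper_force")})
```

```text
{'time_s': np.float64(9.33), 'ee_pos': array([ 518.4 , -232.32,   59.66]), 'ee_rot': array([-1.7998e+02,  3.0000e-02, -1.6910e+02]), 'force': array([-0.28, -0.37,  4.1 ]), 'torque': array([ 0.08,  0.11, -0.01]), 'gripper_width': np.float64(10.5), 'gripper_force': np.float64(10.0)}
```

Request:
apply_moves(
  delta_pos=[
    [0, 0, 0],
    [0, 0, 0],
    [0, 0, 0.05],
    [0, 0, 0.12],
    [0, 0, 0.22],
    [0, 0, 0.34],
    [0, 0, 0.5],
    [0, 0, 0.7],
    [0, 0, 1.0],
    [0, 0, 1.0],
  ],
  rot=[
    [0, 0, 0],
    [0, 0, 0],
    [0, 0, 0],
    [0, 0, 0],
    [0, 0, 0],
    [0, 0, 0],
    [0, 0, 0],
    [0, 0, 0],
    [0, 0, 0],
    [0, 0, 0],
  ],
  hand=[0, 0, 0, 0, 0, 0, 0, 0, 0, 0],
  newtons=50,
)

```text
time_s: 10.17
ee_pos: [521.6, -233.6, 186.3]
ee_rot: [-179.6, 0.6, -169.1]
force: [1.6, -1.3, -0.1]
gripper_width: 9.8
gripper_force: 50.0
```

Run:
```python
from h import *
f=viewer.grab_frame("side");fs={"side":f,"top":viewer.grab_frame("top")}
s=env.state();print({k:np.round(s[k],2) for k in("time_s","ee_pos","ee_rot","force","gripper_width")})
u=np.round(proj(f,s["ee_pos"])).astype(int);print(u)
def c(n,x,y,w,h,s): return cv2.resize(fs[n]["pixels"][y:y+h,x:x+w,::-1],None,fx=s,fy=s,interpolation=cv2.INTER_CUBIC)
cv2.imwrite("pics/f.png",c("side",u[0]-40,u[1]-50,80,100,6))
P=np.array(s["ee_pos"]);print([(np.round((proj(f,P+[0,0,dz])-u+[40,50])*6)).tolist() for dz in(18.8,-11.2-4,-15.2,-47.2)])
for q in("key","key_bow","key_shoulder"):
    r=spotter.landmark_of(f,q)
    if r: print(q,r[0]["score"],r[0]["position"],(np.array(r[0]["position"])-u+[40,50])*6)
```

```text
{'time_s': np.float64(10.27), 'ee_pos': array([ 518.88, -232.35,  180.96]), 'ee_rot': array([-1.799e+02,  1.700e-01, -1.691e+02]), 'force': array([ 0.8 ,  0.34, -1.65]), 'gripper_width': np.float64(10.04)}
[425 251]
[[248.0, 255.0], [236.0, 336.0], [236.0, 336.0], [225.0, 409.0]]
key 0.65 [425.8, 267.2] [244.8 397.2]
key_bow 0.51 [426.7, 240.9] [250.2 239.4]
key_shoulder 0.54 [424.5, 254.0] [237. 318.]
```

View pics/f.png

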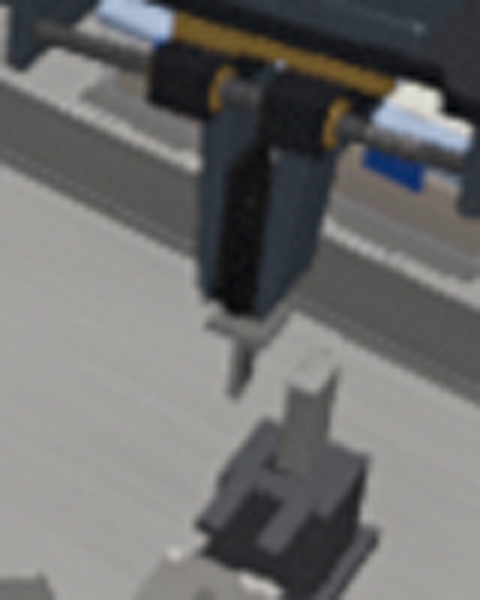

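Request:
apply_moves(
  delta_pos=[
    [-0.08, 0.25, 0.1],
    [-0.08, 0.6, 0.1],
    [-0.08, 0.95, 0.1],
    [-0.08, 0.95, 0.1],
  ],
  rot=[
    [0, 0, -0.06],
    [0, 0, -0.06],
    [0, 0, -0.06],
    [0, 0, -0.06],
  ],
  hand=[0, 0, 0, 0],
)

```text
time_s: 10.75
ee_pos: [507.0, -112.1, 189.9]
ee_rot: [179.7, -0.2, -174.0]
force: [-0.1, 0.3, -1.0]
gripper_width: 9.8
gripper_force: 50.0
```

Request:
apply_moves(
  delta_pos=[
    [-0.08, 0.32, 0],
    [-0.08, 0.64, 0],
    [-0.08, 0.95, 0],
    [-0.08, 0.95, 0],
  ],
  rot=[
    [0, 0, 0],
    [0, 0, 0],
    [0, 0, 0],
    [0, 0, 0],
  ],
  hand=[0, 0, 0, 0],
)

```text
time_s: 11.08
ee_pos: [497.9, 0.9, 190.0]
ee_rot: [179.8, -0.1, -174.0]
force: [0.7, 0.1, -0.5]
gripper_width: 9.5
gripper_force: 50.0
```

Request:
apply_moves(
  delta_pos=[
    [-0.08, 0.32, 0],
    [-0.08, 0.64, 0],
    [-0.08, 0.95, 0],
    [-0.08, 0.95, 0],
  ],
  rot=[
    [0, 0, 0],
    [0, 0, 0],
    [0, 0, 0],
    [0, 0, 0],
  ],
  hand=[0, 0, 0, 0],
)

```text
time_s: 11.42
ee_pos: [488.9, 114.6, 190.1]
ee_rot: [179.8, -0.1, -174.0]
force: [0.8, -0.3, -0.2]
gripper_width: 9.7
gripper_force: 50.0
```

Request:
apply_moves(
  delta_pos=[
    [-0.08, 0.32, 0],
    [-0.08, 0.64, 0],
    [-0.08, 0.92, 0],
    [-0.08, 0.92, 0],
    [-0.08, 0.92, 0],
    [-0.08, 0.92, 0],
  ],
  rot=[
    [0, 0, 0],
    [0, 0, 0],
    [0, 0, 0],
    [0, 0, 0],
    [0, 0, 0],
    [0, 0, 0],
  ],
  hand=[0, 0, 0, 0, 0, 0],
)

```text
time_s: 11.92
ee_pos: [479.5, 219.0, 190.2]
ee_rot: [-179.9, -0.1, -174.2]
force: [-0.1, -0.3, -0.3]
gripper_width: 9.8
gripper_force: 50.0
```

```bash
cat > look.py <<'E'
from h import *
import sys
f=viewer.grab_frame("side");t=viewer.grab_frame("top")
s=env.state();print({k:np.round(s[k],2) for k in("time_s","ee_pos","ee_rot","force","torque","gripper_width")})
P=np.array(s["ee_pos"]);tip=P-[0,0,47.5]
x,y=240,150
print("pred tip crop",((proj(f,tip)-[x,y])*8).round(), "pred TCP",((proj(f,P)-[x,y])*8).round())
r=spotter.landmark_of(f,"key")
if r: print("key",r[0]["score"],((np.array(r[0]["position"])-[x,y])*8).round())
im=lambda g,x,y,w,h,k: cv2.resize(g["pixels"][y:y+h,x:x+w,::-1],None,fx=k,fy=k,interpolation=cv2.INTER_CUBIC)
cv2.imwrite(sys.argv[1],np.hstack([im(f,x,y,70,75,8),im(t,225,210,30,75,8)]))
E
python3 look.py pics/g.png
```

```text
{'time_s': np.float64(12.02), 'ee_pos': array([479.77, 218.63, 190.68]), 'ee_rot': array([-1.7995e+02, -7.0000e-02, -1.7435e+02]), 'force': array([ 0.13,  0.27, -0.19]), 'torque': array([-0.  , -0.01, -0.  ]), 'gripper_width': np.float64(10.15)}
pred tip crop [254. 371.] pred TCP [244. 241.]
key 0.67 [255. 362.]
```

View pics/g.png

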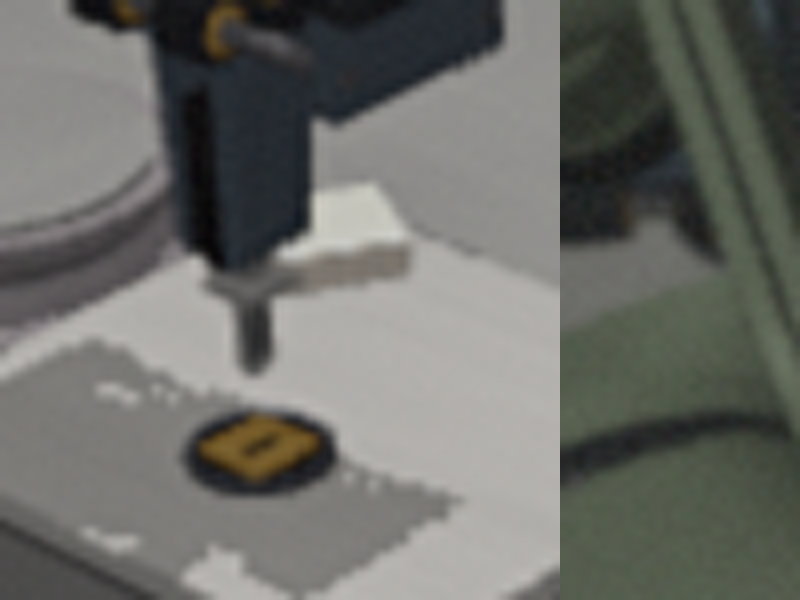

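The tip is at about (256, 372) in the crop, as predicted, and the keyway is at (260, 447). That puts the lock near (479, 219.5), so I'm lowering onto it.

Request:
apply_moves(
  delta_pos=[
    [-0.004, 0.006, -0.1],
    [-0.004, 0.006, -0.19],
    [-0.004, 0.006, -0.22],
    [-0.004, 0.006, -0.24],
    [-0.004, 0.006, -0.26],
    [-0.004, 0.006, -0.27],
    [-0.004, 0.006, -0.27],
  ],
  rot=[
    [0, 0, 0],
    [0, 0, 0],
    [0, 0, 0],
    [0, 0, 0],
    [0, 0, 0],
    [0, 0, 0],
    [0, 0, 0],
  ],
  hand=[0, 0, 0, 0, 0, 0, 0],
  newtons=60,
)

```text
time_s: 12.65
ee_pos: [479.5, 220.8, 159.0]
ee_rot: [180.0, 0.0, -174.3]
force: [0.6, -0.2, 0.3]
gripper_width: 9.7
gripper_force: 60.0
```

```bash
python3 look.py pics/h.png
```

```text
{'time_s': np.float64(12.75), 'ee_pos': array([479.56, 221.02, 159.15]), 'ee_rot': array([ 1.7998e+02,  4.0000e-02, -1.7426e+02]), 'force': array([-0.08,  0.33, -0.19]), 'torque': array([-0.01, -0.02, -0.04]), 'gripper_width': np.float64(9.79)}
pred tip crop [256. 451.] pred TCP [245. 325.]
key 0.71 [800. 952.]
```

Request:
apply_moves(
  delta_pos=[
    [0, 0, -0.02],
    [0, 0, -0.04],
    [0, 0, -0.06],
    [0, 0, -0.08],
    [0, 0, -0.08],
  ],
  rot=[
    [0, 0, 0],
    [0, 0, 0],
    [0, 0, 0],
    [0, 0, 0],
    [0, 0, 0],
  ],
  hand=[0, 0, 0, 0, 0],
)

```text
time_s: 13.22
ee_pos: [479.4, 220.2, 148.7]
ee_rot: [-179.9, -0.0, -174.2]
force: [1.1, -3.0, -2.1]
gripper_width: 9.8
gripper_force: 60.0
```

Run:
```python
from h import *
s=env.state();print({k:np.round(s[k],2) for k in("time_s","ee_pos","ee_rot","force","torque","gripper_width")})
```

```text
{'time_s': np.float64(13.22), 'ee_pos': array([479.39, 220.19, 148.7 ]), 'ee_rot': array([-1.7991e+02, -1.0000e-02, -1.7423e+02]), 'force': array([ 1.14, -3.  , -2.13]), 'torque': array([-0.85, -0.31, -0.08]), 'gripper_width': np.float64(9.8)}
```

Request:
apply_moves(
  delta_pos=[
    [0, -0.008, 0],
    [0, -0.008, -0.02],
    [0, -0.008, -0.04],
    [0, -0.008, -0.06],
    [0, -0.008, -0.06],
  ],
  rot=[
    [0, 0, 0],
    [0, 0, 0],
    [0, 0, 0],
    [0, 0, 0],
    [0, 0, 0],
  ],
  hand=[0, 0, 0, 0, 0],
)

```text
time_s: 13.63
ee_pos: [479.7, 220.1, 142.1]
ee_rot: [180.0, 0.1, -174.3]
force: [1.5, -2.4, 0.2]
gripper_width: 9.8
gripper_force: 60.0
```

```bash
cat > st.py <<'E'
from h import *
s=env.state();print({k:np.round(s[k],2) for k in("time_s","ee_pos","ee_rot","force","torque","gripper_width")})
E
python3 st.py
```

```text
{'time_s': np.float64(13.63), 'ee_pos': array([479.72, 220.1 , 142.09]), 'ee_rot': array([ 1.7998e+02,  6.0000e-02, -1.7426e+02]), 'force': array([ 1.55, -2.44,  0.2 ]), 'torque': array([-0.39, -0.37, -0.04]), 'gripper_width': np.float64(9.78)}
```

Request:
apply_moves(
  delta_pos=[
    [0, -0.008, -0.02],
    [0, -0.008, -0.04],
    [0, -0.008, -0.06],
    [0, -0.008, -0.07],
    [0, -0.008, -0.08],
    [0, -0.008, -0.08],
  ],
  rot=[
    [0, 0, 0],
    [0, 0, 0],
    [0, 0, 0],
    [0, 0, 0],
    [0, 0, 0],
    [0, 0, 0],
  ],
  hand=[0, 0, 0, 0, 0, 0],
)

```text
time_s: 14.13
ee_pos: [480.6, 220.1, 134.1]
ee_rot: [179.9, 0.2, -174.3]
force: [-0.8, -0.1, 8.9]
gripper_width: 9.6
gripper_force: 60.0
```

```bash
python3 st.py
```

```text
{'time_s': np.float64(14.13), 'ee_pos': array([480.62, 220.12, 134.15]), 'ee_rot': array([ 179.86,    0.23, -174.26]), 'force': array([-0.77, -0.07,  8.87]), 'torque': array([-0.16, -0.04,  0.05]), 'gripper_width': np.float64(9.56)}
```

Request:
apply_moves(
  delta_pos=[
    [0, 0, -0.015],
    [0, 0, -0.03],
    [0.005, 0, -0.035],
    [-0.005, 0, -0.035],
    [0, 0, -0.035],
  ],
  rot=[
    [0, 0, 0],
    [0, 0, 0.01],
    [0, 0, -0.015],
    [0, 0, 0.015],
    [0, 0, 0],
  ],
  hand=[0, 0, 0, 0, 0],
)

```text
time_s: 14.55
ee_pos: [480.7, 220.1, 131.5]
ee_rot: [179.8, 0.3, -174.2]
force: [-3.4, -2.8, 19.1]
gripper_width: 9.6
gripper_force: 60.0
```

```bash
python3 st.py
```

```text
{'time_s': np.float64(14.55), 'ee_pos': array([480.68, 220.13, 131.51]), 'ee_rot': array([ 179.85,    0.28, -174.22]), 'force': array([-3.43, -2.83, 19.15]), 'torque': array([-0.38,  0.7 ,  0.05]), 'gripper_width': np.float64(9.64)}
```

Request:
apply_moves(
  delta_pos=[
    [0, 0, -0.01],
    [0.006, 0, -0.013],
    [-0.012, 0, -0.013],
    [-0.006, 0.003, -0.013],
    [-0.006, 0, -0.013],
  ],
  rot=[
    [0, 0, 0],
    [0, 0, 0.02],
    [0, 0, -0.02],
    [0, 0, 0.02],
    [0, 0, 0],
  ],
  hand=[0, 0, 0, 0, 0],
)

```text
time_s: 14.97
ee_pos: [480.7, 220.2, 131.5]
ee_rot: [179.8, 0.4, -174.2]
force: [-3.2, -2.2, 26.6]
gripper_width: 9.5
gripper_force: 60.0
```

```bash
python3 st.py; python3 look.py pics/i.png
```

```text
{'time_s': np.float64(14.97), 'ee_pos': array([480.67, 220.16, 131.45]), 'ee_rot': array([ 179.84,    0.4 , -174.19]), 'force': array([-3.21, -2.21, 26.63]), 'torque': array([-0.58,  0.85,  0.01]), 'gripper_width': np.float64(9.52)}
{'time_s': np.float64(15.07), 'ee_pos': array([480.65, 220.17, 131.46]), 'ee_rot': array([ 179.84,    0.4 , -174.29]), 'force': array([-2.74, -2.55, 26.26]), 'torque': array([-0.7 ,  0.8 , -0.01]), 'gripper_width': np.float64(10.08)}
pred tip crop [265. 522.] pred TCP [256. 399.]
key 0.39 [250. 520.]
```

View pics/i.png

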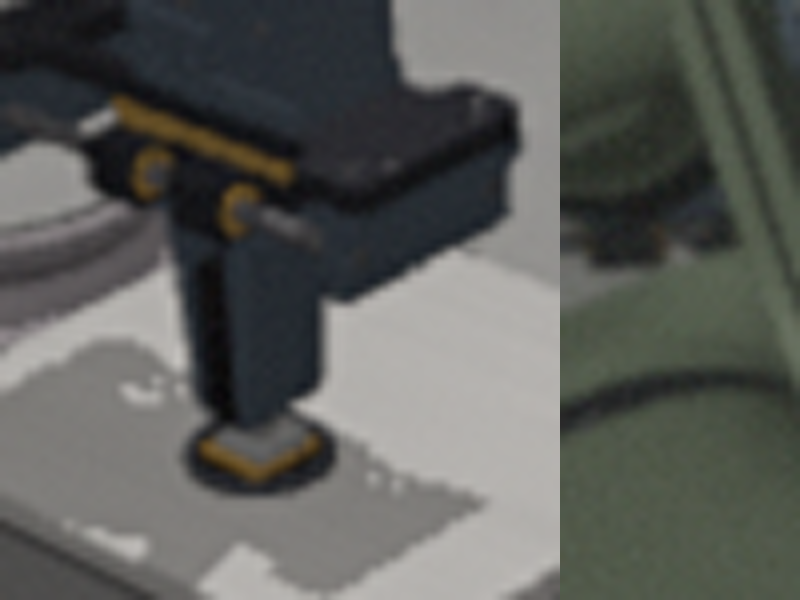

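The shoulder plate sits on the brass face at about (262, 435), and z no longer moves under 26 N, so the key is home. I'm easing the push and starting the turn.

Request:
apply_moves(
  delta_pos=[
    [-0.003, -0.003, 0.012],
    [-0.003, -0.003, 0.015],
    [-0.003, -0.003, 0.015],
    [-0.003, -0.003, 0.015],
    [-0.003, -0.003, 0.015],
    [-0.003, -0.003, 0.015],
    [-0.003, -0.003, 0.015],
    [-0.003, -0.003, 0.015],
    [-0.003, -0.003, 0.015],
  ],
  rot=[
    [0, 0, 0],
    [0, 0, -0.08],
    [0, 0, -0.16],
    [0, 0, -0.24],
    [0, 0, -0.32],
    [0, 0, -0.4],
    [0, 0, -0.45],
    [0, 0, -0.5],
    [0, 0, -0.5],
  ],
  hand=[0, 0, 0, 0, 0, 0, 0, 0, 0],
)

```text
time_s: 15.87
ee_pos: [479.8, 219.8, 131.5]
ee_rot: [179.7, 0.1, 142.6]
force: [-1.4, -2.7, 16.5]
gripper_width: 9.9
gripper_force: 60.0
```

```bash
python3 st.py
```

```text
{'time_s': np.float64(15.87), 'ee_pos': array([479.8 , 219.77, 131.52]), 'ee_rot': array([1.7970e+02, 1.2000e-01, 1.4262e+02]), 'force': array([-1.39, -2.7 , 16.48]), 'torque': array([-0.55,  0.31,  0.08]), 'gripper_width': np.float64(9.88)}
```

Request:
apply_moves(
  delta_pos=[
    [0, -0.003, 0],
    [0, -0.003, 0],
    [0, -0.003, 0],
    [0, -0.003, 0],
    [0, -0.003, 0],
    [0, -0.003, 0],
    [0, -0.003, 0],
    [0, -0.003, 0],
    [0, -0.003, 0],
  ],
  rot=[
    [0, 0, -0.08],
    [0, 0, -0.16],
    [0, 0, -0.24],
    [0, 0, -0.32],
    [0, 0, -0.4],
    [0, 0, -0.48],
    [0, 0, -0.54],
    [0, 0, -0.6],
    [0, 0, -0.6],
  ],
  hand=[0, 0, 0, 0, 0, 0, 0, 0, 0],
)

```text
time_s: 16.62
ee_pos: [479.3, 220.1, 131.5]
ee_rot: [179.8, -0.2, 91.0]
force: [-2.9, 1.9, 17.3]
gripper_width: 9.9
gripper_force: 60.0
```

```bash
python3 st.py
```

```text
{'time_s': np.float64(16.62), 'ee_pos': array([479.3 , 220.11, 131.51]), 'ee_rot': array([179.77,  -0.24,  91.01]), 'force': array([-2.92,  1.93, 17.31]), 'torque': array([-0.1 ,  0.65,  0.08]), 'gripper_width': np.float64(9.91)}
```

Request:
apply_moves(
  delta_pos=[
    [0, 0, 0],
    [0, 0, 0],
    [0, 0, 0],
    [0, 0, 0],
  ],
  rot=[
    [0, 0, -0.04],
    [0, 0, -0.07],
    [0, 0, -0.09],
    [0, 0, -0.09],
  ],
  hand=[0, 0, 0, 0],
)

```text
time_s: 16.95
ee_pos: [479.8, 220.3, 131.5]
ee_rot: [179.7, -0.3, 83.4]
force: [-1.5, 0.8, 16.0]
gripper_width: 9.8
gripper_force: 60.0
```

```bash
python3 st.py
```

```text
{'time_s': np.float64(16.95), 'ee_pos': array([479.8 , 220.28, 131.53]), 'ee_rot': array([179.74,  -0.29,  83.43]), 'force': array([-1.49,  0.79, 15.97]), 'torque': array([0.05, 0.51, 0.29]), 'gripper_width': np.float64(9.77)}
```

Request:
apply_moves(
  delta_pos=[
    [0, 0, 0],
    [0, 0, 0],
    [0, 0, 0],
    [0, 0, 0],
    [0, 0, 0],
    [0, 0, 0],
  ],
  rot=[
    [0, 0, 0],
    [0, 0, 0],
    [0, 0, 0],
    [0, 0, 0],
    [0, 0, 0],
    [0, 0, 0],
  ],
  hand=[0, 0, 0, 0, 0, 0],
)

```text
time_s: 17.45
ee_pos: [479.8, 220.3, 131.5]
ee_rot: [179.7, -0.3, 83.5]
force: [-1.3, 0.2, 15.6]
gripper_width: 9.6
gripper_force: 60.0
```

```bash
python3 st.py; python3 look.py pics/j.png
```

```text
{'time_s': np.float64(17.45), 'ee_pos': array([479.8 , 220.3 , 131.54]), 'ee_rot': array([179.74,  -0.3 ,  83.48]), 'force': array([-1.3 ,  0.2 , 15.64]), 'torque': array([0.05, 0.51, 0.29]), 'gripper_width': np.float64(9.64)}
{'time_s': np.float64(17.55), 'ee_pos': array([479.8 , 220.29, 131.53]), 'ee_rot': array([179.74,  -0.29,  83.48]), 'force': array([-0.88,  0.54, 16.33]), 'torque': array([0.  , 0.5 , 0.27]), 'gripper_width': np.float64(10.11)}
pred tip crop [263. 523.] pred TCP [253. 400.]
key 0.53 [303. 531.]
```

View pics/j.png

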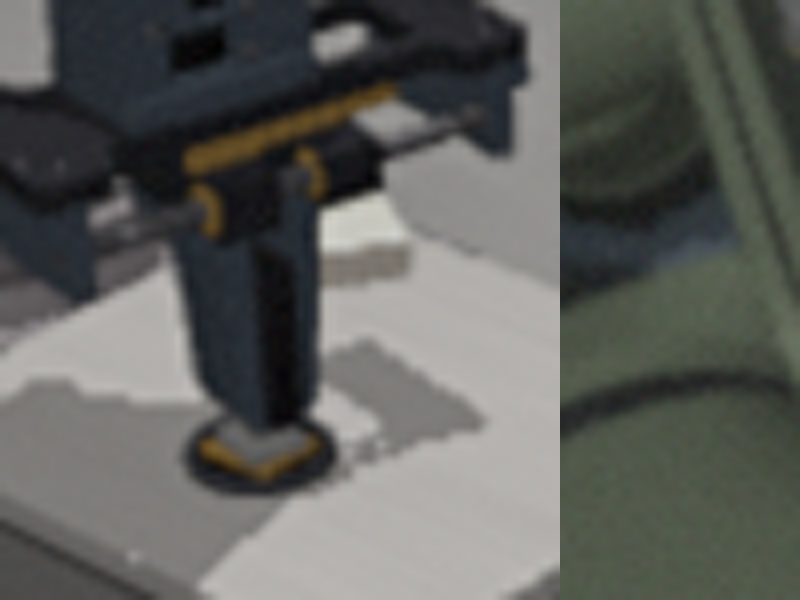

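The key is seated (plate at about (265, 440) in the crop), turned to the stop and steady with the grip held. I'm handing the job in.

```bash
python3 -c "
from workcell import env
print(env.job_done())"
```

```text
the job is handed in; nothing more can be done
None
```

The key is home in the lock, turned a quarter turn clockwise to the stop and still gripped against the spring. The job was handed in at about 17.6 s; no verdict was returned.

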